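# Turn the hanging rack to its empty hook and hang a casting past the spring catch

## Task

First turn the hanging rack by the black knob on its top until its one empty hook stands over the pouring spout of the drip pan. Then take the casting with the square loop out of the slotted wooden block and hang it on that hook: slide the loop gently along the hook until it is past the spring catch and the catch has sprung up behind it, and let it hang freely. Leave the other two castings standing in their slots.

Things in the scene. Friction and masses are not known exactly. Their poses are not given: they have to be found in the camera images.
- stand: Round steel drip pan, 328 mm across, rim 20 mm high, fixed. Origin: on the rack's vertical turning axis, at table height; the pouring spout points along its -x. On the post in its middle turns a grey hub with a flat round top plate (124 mm across, 8 mm thick) and six steel hooks 60 degrees apart; five hold castings like the loose one, their tops 5 mm or more below the plate's top.
- clamp (a point): Clamp collar of the telescopic post, 116 mm up, on the turning axis. The post was set by hand: the TOP SURFACE of the top plate is anywhere from 178 to 228 mm above the table. That is not reported; find it, e.g. by touching down on the plate. It does not give when pressed with up to 20 N.
- crank (a joint): Spin of the black upright knob on its own pin (free, of no matter). The knob is round, 20 mm diameter, stands on the top plate from 2 to 36 mm above its surface, centre 42 mm from the turning axis, on the side exactly opposite the empty hook. Moving it round turns the rack.
- carousel (a joint): Angle of the rack, rad, growing anticlockwise from above, turns either way without limit, takes about 0.22 N m (5 to 6 N at the knob) and stays where left. Starts from 0.9 to 5.4. At 0 or 6.283 the empty hook points along the pan's -x, over the spout, and the knob is on the +x side; the hook always points at yaw of stand + pi + angle.
- spout (a point): End of the pan's spout (44 mm wide), 193 mm from the turning axis, 16 mm up. The hook: straight round bar, 7 mm diameter, rising 10 degrees outwards, rounded tip 138 mm from the turning axis. Its centre line is 28 mm below the top plate's surface at 30 mm from the axis, 17.1 mm below at 92 mm, 9.5 mm below at 135 mm. A shoulder disc, 18 mm diameter, at 77 to 80 mm from the axis stops the loop.
- catch (a joint): Spring catch on the empty hook: steel leaf 26 mm long, 5 mm wide on top of the bar, hinged 128 mm from the turning axis; its free end points to the hub, 102 mm from the axis, 8.5 mm above the bar. 0 = up, 0.31 = pressed down flat. A loop sliding in presses it down (2 to 5 N); once the loop is past its end it springs up behind. The loop then hangs between shoulder and catch end.
- casting: The casting to hang: bare zinc, 94 mm tall, 34 mm wide (y), 7 mm thick (x), 60 to 105 g. Origin at the middle of its foot, z up as it stands. From 64 to 94 mm up it is a square loop with flat sides, 34 mm wide, round a hole 16 mm wide, 13 mm high, through along x; below, a 28 mm wide closed plate with a relief. It stands in one of the block's slots, foot 18 mm above the table.
- loop (a point): Centre of the hole in the casting's square loop, 79 mm above its foot; axes as the casting's. The bar over the hole is 8.5 mm high.
- block: Wooden block fixed on the table, 170 x 74 x 40 mm (x, y, z), origin at the middle of its underside. Three upright slots, 9 mm (x) by 31.5 mm (y), 22 mm deep, at x = -52, 0 and +52 mm, each with a casting; which stands where varies.
- disc_casting: Other casting in the block, to be left: 28 mm wide stem, solid round head of 38 mm diameter without opening, 85 mm tall. Origin at the middle of its foot.
- fork_casting: Other casting in the block, to be left: 28 mm wide, 90 mm tall, two open prongs at the top, no closed loop. Origin at the middle of its foot.
Things that resemble listed ones, but are neither listed nor needed, are in the scene too. Leave any green or orange look-alike of the casting alone.

How it is judged:
On the way:
1. the rack is turned and stands with its empty hook over the spout (within 0.12 rad), the casting still in its slot ((value of joint carousel between -0.12 and 0.12 rad or value of joint carousel between 6.163 and 6.403 rad) and velocity of joint carousel between -0.1 and 0.1 rad/s and distance of casting from where it was at the start of the episode below 0.02 m), for 0.2 s.
At the end, for the whole second after the job is handed in: The hook over the spout (rack within 0.18 rad) carries the casting by its loop, hanging still and upright (within 0.25 rad), loop centre 78 to 103 mm from the pan's centre towards the spout and within 25 mm sideways, the catch sprung up again (below 0.08 rad) ((value of joint carousel between -0.18 and 0.18 rad or value of joint carousel between 6.103 and 6.463 rad) and x of loop in the frame of stand between -0.103 and -0.078 m and y of loop in the frame of stand between -0.025 and 0.025 m and height (world z) of loop between 0.145 and 0.22 m and angle between casting's own z axis and vertical below 0.25 rad and value of joint catch below 0.08 rad and linear speed of casting below 0.05 m/s); the robot touches nothing.
It fails at once if the casting is pressed against the rack with more than 18 N (contact force between casting and stand above 18 N).
It fails at once if another casting in the block is pulled out or knocked over (distance of any of disc_casting, fork_casting from where it was at the start of the episode above 0.02 m or angle between any of disc_casting, fork_casting's own z axis and vertical above 0.35 rad).
It also fails if it takes over 72 s, if anything falls off the work surface, if the arm or the gripper's body presses on something with over 40 N, if the wrist force passes 120 N, or if a joint passes its speed limit or range.

## Robot

A 6-joint arm with a two-finger parallel gripper is mounted at the origin on the work surface. World frame = base frame: x ahead of the robot, y to its left, z up, the work surface at z = 0. Lengths are in m, angles in rad, forces in N, time in s.
With the tool pointing down it reaches from about 0.3 to 0.75 m from the base axis. Payload 8.5 kg.
Tool frame: the origin (TCP) lies on the mounting face of the last link; the fingertips stand manip.tip_extent ahead of it and the grasp point (between the pads) lies 155 mm ahead of it (manip.tip_extent is the distance from the TCP to the fingertips, in m); z points along the fingers, y is the direction in which the jaws open and shut (so a half turn about z gives the same grasp; the last joint's range is limited). The gripper opens to 85 mm and grips with 20 to 120 N. Pads are 22 mm wide; open, the fingers measure 114 mm over their backs; the gripper's body (76 mm by 85 mm) begins 54 mm behind the grasp point. The pads swing forward as they close: fully open they stand 13 mm farther back than shut.
Start: joints at [-1.434, 0.381, 1.297, -0, 1.464, -0.215], TCP at [0.19, -0.516, 0.405] pointing down, gripper open.
Joint ranges: [-3.11, 3.11], [-0.89, 2.33], [0.22, 2.48], [-1.42, 4.56], [0.17, 2.85], [-2.88, 2.88]. Speed limits (rad/s): [2.39, 2.39, 3.14, 3.14, 3.14, 3.14].

## Interface

Orientations are given as a unit quaternion [w, x, y, z].
In Python, from plant import manip gives the robot as it stands.
- The arm moves only by the shell command python3 -m handwheel 'ROWS' [FORCE]. ROWS is JSON, one flat list of numbers, 7 for each row, row after row: the shift along the world's x, y, z in units of 25 mm (1.0 is 25 mm), then the turn, a rotation vector about the world's x, y, z in units of 5 degrees (1.0 is 5 degrees), then the closure, from -1 (fully open) to 1 (shut). A call has 1 to 12 rows; each row is the pose to reach, as a shift and turn from the pose commanded when the call began; what a row does not reach only later rows make up. A row lasts 1/10 s, in which the tool goes at most 50 mm and 8.59 degrees, less where a joint would pass 70% of its speed; a pose out of reach is approached as far as the arm can. A call with a gripper value outside its range is refused whole. The fingers move at their own pace and stop on an object; FORCE is the grip in N (left out, the last holds). Time passes only in rows, so rows that repeat a pose let the fingers close. It gives the time, the measured TCP pose, the force and the opening at its end, in the units of the state.
- manip.get_state(): the state, without advancing time (a new reading comes with each control period).
- manip.read_camera(name): name is "scene" or "top" or "wrist"; returns a dict with "img" (384x512x3 uint8, red, green, blue), "z_map" (384x512 float32, m along the optical axis (not along the pixel's ray), 0 where there is no reading), "vfov" (degrees; the focal length in pixels is half the picture's height over the tangent of half this angle, whatever the lens; pixels are square), "cx", "cy" (the principal point, pixels), "R" (3x3) and "t" (3): a world point X has camera coordinates R X + t. Camera axes: x right, y down, z forward; pixel columns grow to the right and rows downward; lengths in m; the calibration is good to about 2 mm. The wrist camera is an equidistant fisheye: a pixel r from the principal point sees the ray r / f radians off the axis. A picture is of the moment at which its call begins.
- manip.finish_job(): hands the job in, once; it reports no verdict.
The state is a dict: "time": time; "qpos": joint angles; "joint_vel": joint speeds; "effort": joint torques, N m; "ee_pos": TCP position; "tcp_rot": TCP orientation; "ft_force": force on the tool from outside, world axes, zero at the start; "wrist_torque": the same for the moment, N m; "width": finger opening in m.
Only numpy, scipy, OpenCV 4.12 (cv2) and the standard library are available. Lean on these libraries where they do the work, as an engineer would, in place of code of your own. Each camera call takes 0.05 s, during which the arm holds its last target.

## Working session

There is one attempt and no reset: what is moved stays moved. The work goes in short steps, Python scripts to look and compute and a shell command to move; the robot and the scene stay as the last step left them, time stands still between calls to the robot, and variables do not carry over. Pictures are saved under pics/ and viewed, and the job is handed in when it is done.

```bash
ls -la; mkdir -p pics; python3 - <<'E'
from plant import manip
import cv2
s=manip.get_state();print(s); print(manip.tip_extent)
for n in("scene","top","wrist"):
    c=manip.read_camera(n);cv2.imwrite(f"pics/a_{n}.png",c["img"][:,:,::-1]);print(n,c["vfov"],c["cx"],c["cy"],c["R"],c["t"])
E
```

```text
total 12
drwxr-xr-x  3 agent agent 4096 Dec  6 17:02 .
drwxr-xr-x 23 root  root  4096 Dec  6 17:02 ..
drwxr-xr-x  2 agent agent 4096 Dec  6 17:02 pics
{'time': 0.0, 'qpos': array([-1.43431779e+00,  3.81223457e-01,  1.29828283e+00,  2.69774313e-05,
        1.46357343e+00, -2.15314956e-01]), 'joint_vel': array([ 0.00121911,  0.00053124, -0.00065088, -0.00131244, -0.00031548,
        0.00180063]), 'effort': array([-1.07833798e-04, -4.48459697e+01, -2.31277478e+01, -2.53813305e-04,
        4.75291235e-03, -3.49381742e-05]), 'ee_pos': array([ 0.18950675, -0.51627787,  0.40408939]), 'tcp_rot': array([-7.42423766e-04,  9.84569994e-01,  1.74989640e-01,  4.27007805e-05]), 'ft_force': array([ 0.13695997, -0.55879863,  0.30399858]), 'wrist_torque': array([-0.01706846, -0.01933301,  0.02253163]), 'width': 0.08546163855988718}
0.1734
scene 44.58133754887116 261.9186918936724 193.4016381510133 [[ 0.08637434  0.9962622  -0.00104935]
 [ 0.59467732 -0.05240258 -0.80225486]
 [-0.79931118  0.06867021 -0.59698077]] [ 0.05212559 -0.21286333  1.45113695]
top 46.30508887059108 263.8026720575983 198.2329468885233 [[-0.0021455  -0.99992848 -0.01176531]
 [-0.99716321  0.00302448 -0.075209  ]
 [ 0.07523921  0.01157057 -0.99709838]] [-0.07889929  0.56065392  1.11584938]
wrist 65.70646984690485 255.54226065645918 188.95396754011216 [[ 0.34482487 -0.93866593 -0.0014402 ]
 [-0.90282605 -0.33207801  0.27318368]
 [-0.25690647 -0.09290028 -0.96196081]] [-0.54972958 -0.03623565  0.37793422]
```

View pics/a_scene.png

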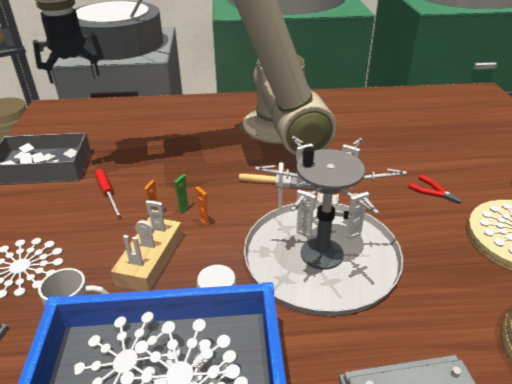

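View pics/a_top.png

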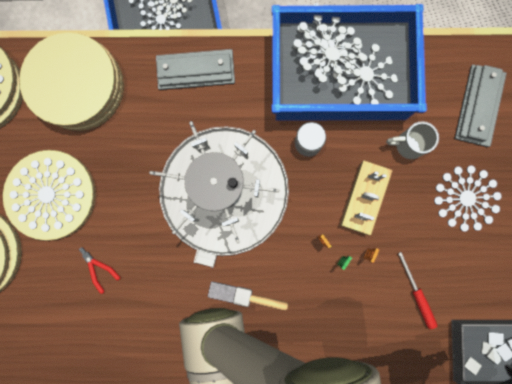

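View pics/a_wrist.png

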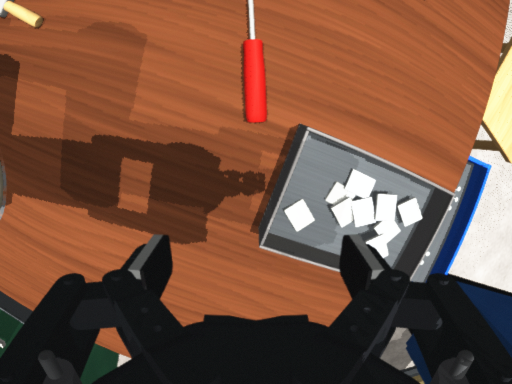

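```bash
cat > h.py <<'E'
import numpy as np,cv2
from plant import manip
def cam(n):
    c=manip.read_camera(n); c["f"]=c["img"].shape[0]/2/np.tan(np.radians(c["vfov"])/2); c["n"]=n; return c
def ray(c,u,v):
    d=np.array([(u-c["cx"])/c["f"],(v-c["cy"])/c["f"],1.])
    if c["n"]=="wrist":
        r=np.hypot(d[0],d[1]); d=np.array([d[0]/r*np.sin(r),d[1]/r*np.sin(r),np.cos(r)]) if r>1e-9 else d
    R=np.array(c["R"]);return -R.T@c["t"],R.T@d
def onplane(c,u,v,z):
    o,d=ray(c,u,v); return o+d*(z-o[2])/d[2]
def two(c1,p1,c2,p2):
    o1,d1=ray(c1,*p1);o2,d2=ray(c2,*p2)
    A=np.stack([d1,-d2],1); s=np.linalg.lstsq(A,o2-o1,rcond=None)[0]
    a=o1+d1*s[0];b=o2+d2*s[1]; return (a+b)/2,np.linalg.norm(a-b)
def proj(c,X):
    q=np.array(c["R"])@X+c["t"]
    if c["n"]=="wrist":
        r=np.hypot(q[0],q[1]);th=np.arctan2(r,q[2]);return c["cx"]+c["f"]*th*q[0]/r,c["cy"]+c["f"]*th*q[1]/r
    return c["cx"]+c["f"]*q[0]/q[2],c["cy"]+c["f"]*q[1]/q[2]
def pts(c):
    z=c["z_map"];v,u=np.mgrid[:z.shape[0],:z.shape[1]]
    P=np.stack([(u-c["cx"])/c["f"]*z,(v-c["cy"])/c["f"]*z,z],-1)
    return (P-c["t"])@np.array(c["R"])
def save(c,name,box=None,k=1):
    im=c["img"][:,:,::-1]
    if box: im=im[box[1]:box[3],box[0]:box[2]]
    cv2.imwrite("pics/"+name,cv2.resize(im,None,fx=k,fy=k,interpolation=cv2.INTER_CUBIC))
E
python3 - <<'E'
from h import *
t=cam("top");s=cam("scene")
save(t,"b_rack.png",(145,110,305,275),3.6);save(t,"b_blk.png",(310,150,410,280),4.5)
save(s,"b_sblk.png",(90,160,240,300),4);save(s,"b_srack.png",(230,120,420,310),3.1)
P=pts(t); 
z=P[181,205:222,2];print("plate z",z.min(),z.max())
m=(P[...,2]>.17)&(P[...,2]<.30);m[:120]=0;m[265:]=0;m[:,:145]=0;m[:,305:]=0
Q=P[m];print(np.histogram(Q[:,2],20))
print("pan",onplane(t,223,191,.01),"spout",onplane(t,205,259,.016),"knob",P[183,232])
for z in (0,.04): print(onplane(t,374,163,z),onplane(t,360,235,z))
E
```

```text
plate z 0.22422073082714777 0.22811629208775216
(array([  15,    8,    3,    3,   12,   23,   32,  131,  207,  191,  536,
       2215,  390,    4,    3,    4,    3,    3,   31,   44]), array([0.17029521, 0.17504875, 0.17980229, 0.18455583, 0.18930937,
       0.19406291, 0.19881645, 0.20356999, 0.20832353, 0.21307707,
       0.21783061, 0.22258415, 0.22733769, 0.23209123, 0.23684477,
       0.24159831, 0.24635185, 0.25110539, 0.25585893, 0.26061247,
       0.26536601]))
pan [0.58014329 0.02422927 0.01      ] spout [0.40769545 0.06821085 0.016     ] knob [ 0.57298853 -0.01962417  0.26177711]
[ 0.65248227 -0.3652003   0.        ] [ 0.46705097 -0.32571647  0.        ]
[ 0.64632744 -0.3557814   0.04      ] [ 0.46732441 -0.31766634  0.04      ]
```

View pics/b_rack.png

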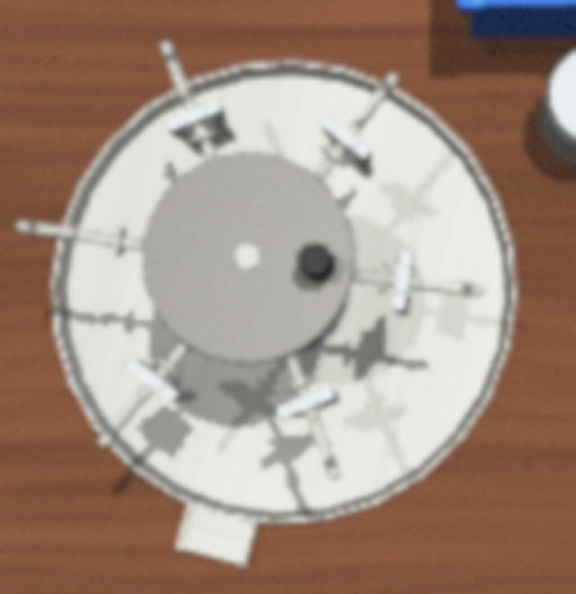

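View pics/b_blk.png

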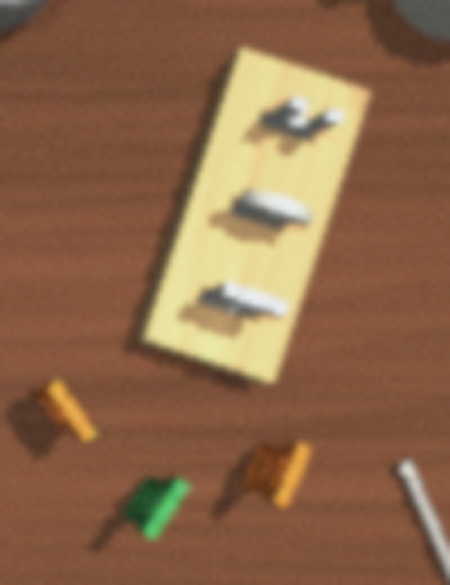

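View pics/b_sblk.png

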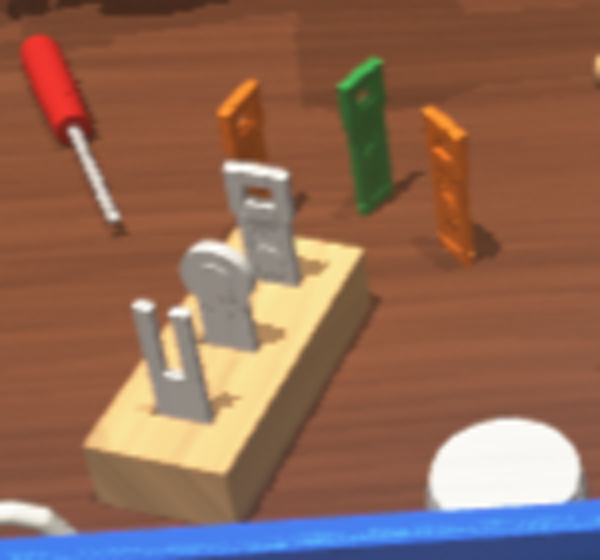

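View pics/b_srack.png

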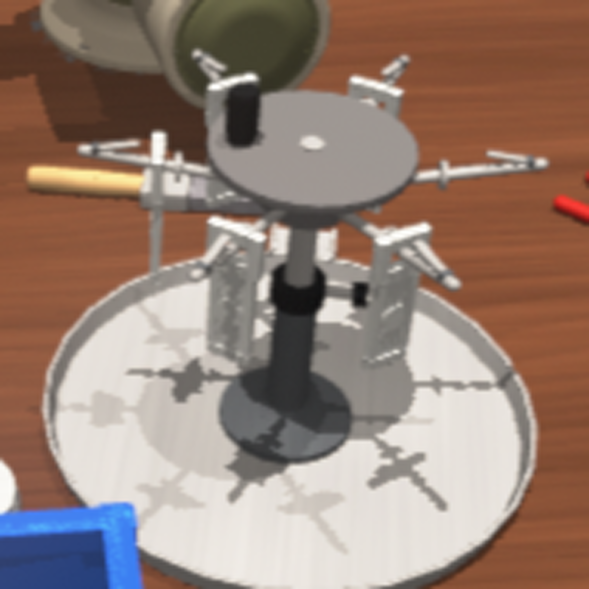

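```bash
python3 - <<'E'
from h import *
t=cam("top");s=cam("scene")
# cap centroids
def cen(c,box,f):
    x0,y0,x1,y1=box;g=c["img"][y0:y1,x0:x1].astype(float);m=f(g);v,u=np.nonzero(m);return u.mean()+x0,v.mean()+y0,m.sum()
ct=cen(t,(206,174,221,189),lambda g:g.min(2)>185);cs=cen(s,(322,160,340,172),lambda g:g.min(2)>185)
print(ct,cs,"cap",two(t,ct[:2],s,cs[:2]))
kt=cen(t,(222,172,243,192),lambda g:g.max(2)<60);print(kt)
print("knobtop",two(t,(232.8,181.9),s,(308.4,149.7)))
C=two(t,ct[:2],s,cs[:2])[0]
# pan ellipse: bright region on table
P=pts(t);g=t["img"].astype(int)
sp=onplane(t,203.75,264.7,.016);print("spoutend",sp,np.hypot(*(sp-C)[:2]))
# pan rim fit: height map 0.02 at borders
m=(P[...,2]>.0)&(g.min(2)>120);m[:115]=0;m[270:]=0;m[:,:140]=0;m[:,295:]=0
cn=max(cv2.findContours(m.astype(np.uint8),cv2.RETR_EXTERNAL,cv2.CHAIN_APPROX_NONE)[0],key=cv2.contourArea)[:,0]
W=np.array([onplane(t,u,v,.02)[:2] for u,v in cn])
from scipy.optimize import least_squares
r=least_squares(lambda p:np.hypot(*(W-p[:2]).T)-p[2],[.58,.02,.164],loss="soft_l1",f_scale=.002);print("pan",r.x)
c0=r.x[:2];print("spout",np.hypot(*(sp[:2]-c0)),np.arctan2(*(sp[:2]-c0)[::-1]),np.arctan2(*(sp-C)[:2][::-1]))
for z in (.225,):
    tip=onplane(t,145+20/3.6,110+226/3.6,z-.0095); print("tip",tip,np.hypot(*(tip[:2]-c0)),np.arctan2(*(tip[:2]-c0)[::-1]),np.arctan2(*(tip-C)[:2][::-1]))
    k=onplane(t,232.8,181.9,z+.036);print("knob",k,np.hypot(*(k[:2]-c0)),np.arctan2(*(k[:2]-c0)[::-1]),np.arctan2(*(k-C)[:2][::-1]))
# casting top ends
for a,b in (((228,290),(228,167)),((288,303),(288,171)),((257,297),(257,169))):
    print("cast",two(t,(310+a[0]/4.5,150+a[1]/4.5),s,(90+b[0]/4,160+b[1]/4)))
for a in ((240,47),(371,93),(274,383),(143,340)): print("blk",onplane(t,310+a[0]/4.5,150+a[1]/4.5,.04))
E
```

```text
(np.float64(213.125), np.float64(180.7), np.int64(40)) (np.float64(330.2083333333333), np.float64(165.5), np.int64(24)) cap (array([0.58165289, 0.02231759, 0.22763595]), np.float64(0.0003093249730696941))
(np.float64(234.13333333333333), np.float64(185.26666666666668), np.int64(15))
knobtop (array([ 0.57560489, -0.0199338 ,  0.25964546]), np.float64(0.00223923296816182))
spoutend [0.39345506 0.07125272 0.016     ] 0.19445582494604144
pan [0.58074062 0.02316774 0.16301871]
spout 0.1933598863951407 2.8902741770629774 2.887206192268907
tip [0.60036537 0.15638434 0.2155    ] 0.13465434415390226 1.4245337481147398 1.4321164024829869
knob [ 0.575282   -0.02115537  0.261     ] 0.044657975008263885 -1.6933346197847563 -1.716308911891518
cast (array([ 0.5159572 , -0.31751958,  0.11572497]), np.float64(0.024932771463599766))
cast (array([ 0.50833226, -0.31868166,  0.1111912 ]), np.float64(0.03453212452381234))
cast (array([ 0.51151152, -0.31841422,  0.1124015 ]), np.float64(0.0036906912338172167))
blk [ 0.65287054 -0.32935161  0.04      ]
blk [ 0.6268805  -0.40120157  0.04      ]
blk [ 0.46699591 -0.34444524  0.04      ]
blk [ 0.49068175 -0.27316271  0.04      ]
```

```bash
python3 -m handwheel '[4,6,1.8,0,0,-2,1, 8,12,1.8,0,0,-4,1, 12,18,1.8,0,0,-6,1, 15.86,23.1,1.8,0,0,-7,1, 15.86,23.1,1.8,0,0,-7,1, 15.86,23.1,1.8,0,0,-7,1, 15.86,23.1,1.8,0,0,-7,1, 15.86,23.1,1.8,0,0,-7,1, 15.86,23.1,1.8,0,0,-7,1, 15.86,23.1,1.8,0,0,-7,1, 15.86,23.1,1.8,0,0,-7,1, 15.86,23.1,1.8,0,0,-7,1]' 40
```

```text
time: 1.55
ee_pos: [0.5238, -0.0279, 0.445]
tcp_rot: [0.0, 0.992, -0.129, 0.0]
ft_force: [0.4, -1.3, -0.3]
width: -0.0001
```

```bash
python3 -m handwheel '[2.49,3.56,0,0,0,0,1, 2.49,3.56,0,0,0,0,1, 2.49,3.56,0,0,0,0,1, 2.49,3.56,-1.2,0,0,0,1, 2.49,3.56,-1.2,0,0,0,1,2.49,3.56,-1.2,0,0,0,1]' && python3 - <<'E'
from h import *
c=cam("wrist");save(c,"c_w.png");t=cam("top");save(t,"c_t.png",(130,90,330,290),3)
print(manip.get_state())
E
```

```text
time: 2.15
ee_pos: [0.5852, 0.0585, 0.4152]
tcp_rot: [0.0, 0.992, -0.129, -0.0]
ft_force: [-0.2, -0.2, 0.1]
width: -0.0003
{'time': 2.25, 'qpos': array([-1.01623973e-01,  4.40888614e-01,  1.16579112e+00, -2.71584555e-05,
        1.53296598e+00,  1.72913257e+00]), 'joint_vel': array([ 0.00102199, -0.00262329, -0.00098422, -0.00128699, -0.00583333,
        0.00109149]), 'effort': array([ 1.40100033e-01, -4.77605259e+01, -2.33432329e+01,  4.04992563e-03,
        5.36050429e-03, -2.15041349e-03]), 'ee_pos': array([0.58519356, 0.0584318 , 0.4162199 ]), 'tcp_rot': array([-1.40356146e-05,  9.91564067e-01, -1.29613862e-01,  9.73463992e-04]), 'ft_force': array([-0.33618966, -0.68317526,  0.14265338]), 'wrist_torque': array([-0.01417151,  0.00802052,  0.05241176]), 'width': -0.0002301212361901397}
```

View pics/c_w.png

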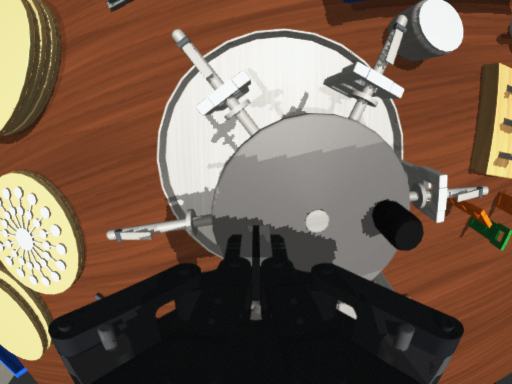

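View pics/c_t.png

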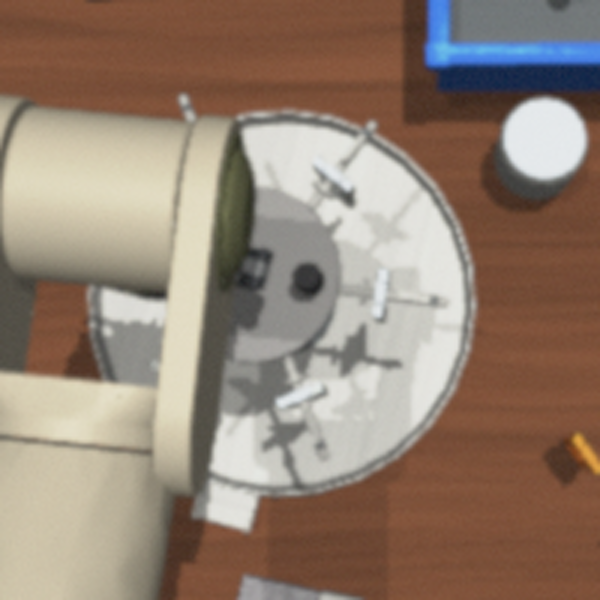

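```bash
python3 -m handwheel '[0,0,-0.2,0,0,0,1, 0,0,-0.36,0,0,0,1, 0,0,-0.4,0,0,0,1, 0,0,-0.44,0,0,0,1]'; python3 -m handwheel '[0,0,-0.04,0,0,0,1,0,0,-0.08,0,0,0,1]';python3 -m handwheel '[0,0,-0.04,0,0,0,1,0,0,-0.08,0,0,0,1]'
```

```text
time: 2.65
ee_pos: [0.5853, 0.0589, 0.4037]
tcp_rot: [-0.0, 0.992, -0.129, -0.0]
ft_force: [-0.8, -0.3, -0.5]
width: -0.0002
time: 2.85
ee_pos: [0.5853, 0.059, 0.4018]
tcp_rot: [0.0, 0.992, -0.129, 0.0]
ft_force: [0.2, -0.8, -0.5]
width: -0.0002
time: 3.05
ee_pos: [0.5853, 0.059, 0.3998]
tcp_rot: [-0.0, 0.992, -0.129, 0.0]
ft_force: [0.4, 0.6, 1.1]
width: 0.0003
```

```bash
python3 -m handwheel '[0,0,-0.03,0,0,0,1,0,0,-0.03,0,0,0,1]'
```

```text
time: 3.25
ee_pos: [0.5853, 0.059, 0.3989]
tcp_rot: [-0.0, 0.992, -0.129, -0.0]
ft_force: [-0.1, 0.7, -0.6]
width: -0.0002
```

```bash
python3 -m handwheel '[0,0,-0.03,0,0,0,1,0,0,-0.03,0,0,0,1]'
```

```text
time: 3.45
ee_pos: [0.5853, 0.059, 0.3984]
tcp_rot: [0.0, 0.992, -0.129, 0.0]
ft_force: [0.9, 0.2, 1.0]
width: 0.0
```

```bash
python3 -m handwheel '[0,0,-0.03,0,0,0,1,0,0,-0.03,0,0,0,1]'
```

```text
time: 3.65
ee_pos: [0.5852, 0.059, 0.3983]
tcp_rot: [-0.0, 0.992, -0.129, 0.001]
ft_force: [-1.7, -0.3, 4.5]
width: -0.0001
```

```bash
python3 -m handwheel '[0,0,-0.03,0,0,0,1,0,0,-0.03,0,0,0,1]'
```

```text
time: 3.85
ee_pos: [0.585, 0.0591, 0.3983]
tcp_rot: [0.0, 0.992, -0.129, 0.001]
ft_force: [-3.9, 0.1, 9.5]
width: -0.0
```

```bash
python3 -m handwheel '[0,0,1.8,0,0,0,1, -0.2,-1.5,2,0,0,0,-1, -0.4,-3.14,2,0,0,0,-1, -0.4,-3.14,2,0,0,0,-1, -0.4,-3.14,2,0,0,0,-1, -0.4,-3.14,2,0,0,0,-1]' && python3 - <<'E'
from h import *
c=cam("wrist");save(c,"d_w.png");print(manip.get_state()["ee_pos"],manip.get_state()["width"])
print(proj(c,np.array([.5752,-.0195,.261])),proj(c,np.array([.581,.023,.225])))
E
```

```text
time: 4.45
ee_pos: [0.5753, -0.0189, 0.4467]
tcp_rot: [-0.0, 0.992, -0.129, -0.0]
ft_force: [-0.2, 0.6, -0.4]
width: 0.0723
[ 0.5753464  -0.01868151  0.4467046 ] 0.07900626874336514
(np.float64(255.53718738962587), np.float64(231.3076322205819)) (np.float64(194.2689914680148), np.float64(216.51870145985967))
```

View pics/d_w.png

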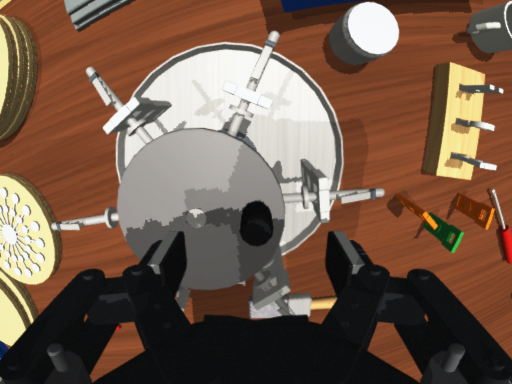

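```bash
python3 -m handwheel '[0,0,-0.9,0,0,0,-1, 0,0,-1.75,0,0,0,-1, 0,0,-1.75,0,0,0,1, 0,0,-1.75,0,0,0,1, 0,0,-1.75,0,0,0,1, 0,0,-1.75,0,0,0,1, 0,0,-1.75,0,0,0,1, 0,0,-1.75,0,0,0,1]' 40
```

```text
time: 5.3
ee_pos: [0.5753, -0.0193, 0.4041]
tcp_rot: [-0.0, 0.992, -0.129, 0.001]
ft_force: [0.1, 2.0, 4.9]
width: 0.0185
```

```bash
python3 - <<'E'
import numpy as np
a=np.linspace(-1.705,-.2526,13);r=.0425
for x in a: print(np.round([r*(np.cos(x)-np.cos(a[0]))/.025,r*(np.sin(x)-np.sin(a[0]))/.025],2))
E
```

```text
[0. 0.]
[ 0.21 -0.02]
[ 0.41 -0.01]
[0.61 0.03]
[0.81 0.09]
[1.   0.17]
[1.18 0.27]
[1.34 0.4 ]
[1.49 0.54]
[1.62 0.7 ]
[1.72 0.88]
[1.81 1.06]
[1.87 1.26]
```

```bash
python3 -m handwheel '[0.1,0,0.04,0,0,0,1, 0.21,-0.02,0.04,0,0,0,1, 0.41,-0.01,0.04,0,0,0,1, 0.61,0.03,0.04,0,0,0,1, 0.81,0.09,0.04,0,0,0,1, 1,0.17,0.04,0,0,0,1, 1.18,0.27,0.04,0,0,0,1, 1.34,0.4,0.04,0,0,0,1, 1.49,0.54,0.04,0,0,0,1, 1.62,0.7,0.04,0,0,0,1, 1.72,0.88,0.04,0,0,0,1, 1.81,1.06,0.04,0,0,0,1]'; python3 -m handwheel '[0.06,0.2,0,0,0,0,1,0.06,0.2,0,0,0,0,1,0.06,0.2,0,0,0,0,1]'; python3 - <<'E'
from h import *
c=cam("wrist");save(c,"e_w.png");print(manip.get_state())
E
```

```text
time: 6.5
ee_pos: [0.6205, 0.0062, 0.4041]
tcp_rot: [0.001, 0.992, -0.13, -0.001]
ft_force: [-5.4, -4.6, 3.1]
width: 0.0188
time: 6.8
ee_pos: [0.6221, 0.0116, 0.4041]
tcp_rot: [0.0, 0.992, -0.129, 0.0]
ft_force: [-0.8, -2.7, 2.0]
width: 0.0188
{'time': 6.85, 'qpos': array([-1.71213929e-01,  5.10534358e-01,  1.08164447e+00, -4.52134808e-04,
        1.54888698e+00,  1.65899421e+00]), 'joint_vel': array([-0.00309429,  0.00039838,  0.0015557 ,  0.00042744, -0.00211448,
        0.0017785 ]), 'effort': array([ 1.59004055e+00, -5.13002336e+01, -2.30333501e+01,  5.93514517e-01,
        1.58465300e-01,  5.94480545e-03]), 'ee_pos': array([0.62209153, 0.01164108, 0.40413405]), 'tcp_rot': array([ 2.36750607e-04,  9.91600549e-01, -1.29337665e-01,  2.53812820e-04]), 'ft_force': array([-0.34841151, -2.41806254,  1.65765343]), 'wrist_torque': array([-0.40502322, -0.04610457,  0.05872224]), 'width': 0.018847935836135525}
```

View pics/e_w.png

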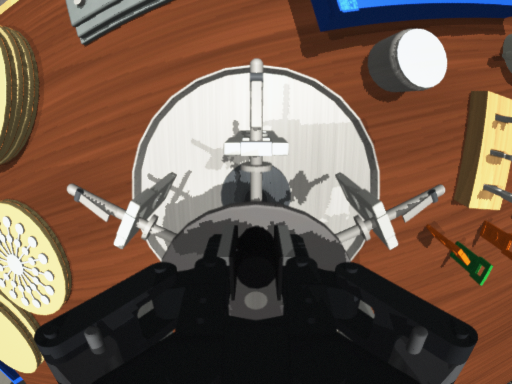

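```bash
python3 -m handwheel '[0,0,0,0,0,0,-1, 0,0,0,0,0,0,-1, 0,0,0,0,0,0,-1, 0,0,1.2,0,0,0,-1, 0,0,2.4,0,0,0,-1, -1.1,-3.3,2.4,0,0,-0.3,-1, -2.2,-6.6,2.4,0,0,-0.6,-1, -3.3,-9.9,2,0,0,-0.9,-1, -4.44,-13.22,1,0,0,-0.9,-1, -4.44,-13.22,0,0,0,-0.9,-1, -4.44,-13.22,0,0,0,-0.9,-1, -4.44,-13.22,0,0,0,-0.9,-1]'; python3 - <<'E'
from h import *
c=cam("wrist");save(c,"f_w.png");t=cam("top");save(t,"f_t.png",(130,90,330,290),3);s=cam("scene");save(s,"f_s.png")
st=manip.get_state();print(st["ee_pos"],st["tcp_rot"],st["time"])
print(proj(c,np.array([.511,-.319,.112])))
E
```

```text
time: 8.05
ee_pos: [0.5123, -0.3136, 0.4058]
tcp_rot: [-0.0, 0.986, -0.168, 0.0]
ft_force: [1.1, -0.0, 0.8]
width: 0.0852
[ 0.51223659 -0.31440918  0.40480973] [-8.05444202e-04  9.85446148e-01 -1.69982306e-01 -1.12085458e-03] 8.2
(np.float64(260.8098381882942), np.float64(182.44418936062021))
```

View pics/f_w.png

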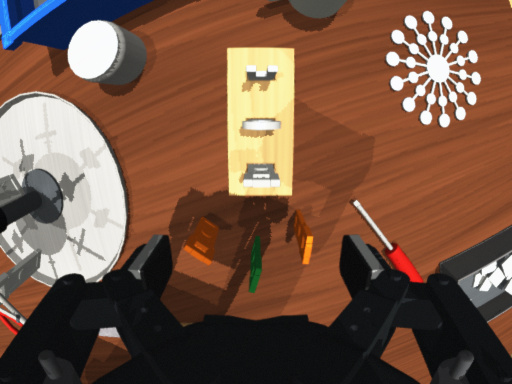

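View pics/f_t.png

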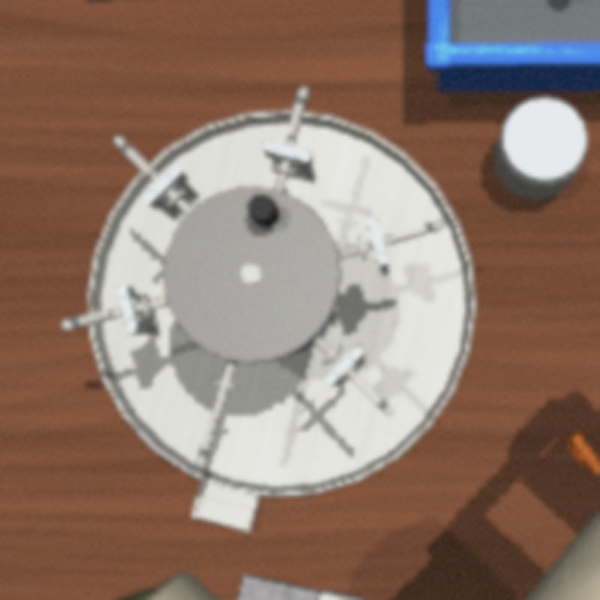

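View pics/f_s.png

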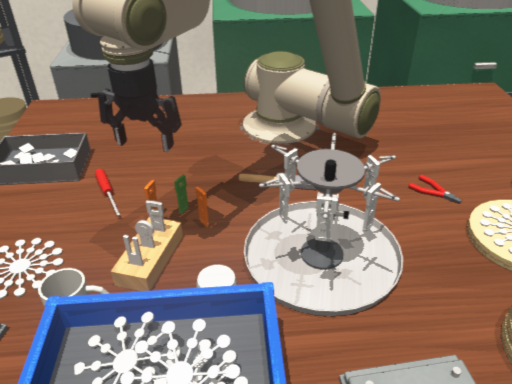

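```bash
python3 - <<'E'
from h import *
c=cam("wrist");save(c,"g_w.png",(215,30,310,210),4);t=cam("top");save(t,"g_t.png",(180,200,230,275),8)
st=manip.get_state();print(st["ee_pos"],st["tcp_rot"],st["time"])
P=np.array([.511,-.319,.112])
print(proj(c,P),np.linalg.norm(P))
E
```

```text
[ 0.51335271 -0.3117117   0.40653059] [-1.60395790e-04  9.85780866e-01 -1.68035778e-01  1.89730558e-04] 8.3
(np.float64(260.3296664557759), np.float64(182.1088691188162)) 0.6127201645123164
```

View pics/g_w.png

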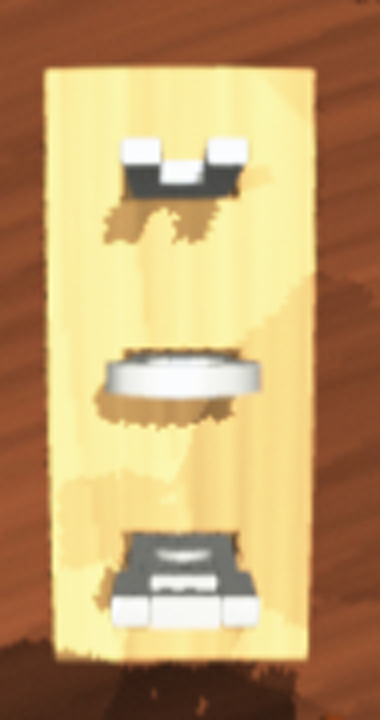

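View pics/g_t.png

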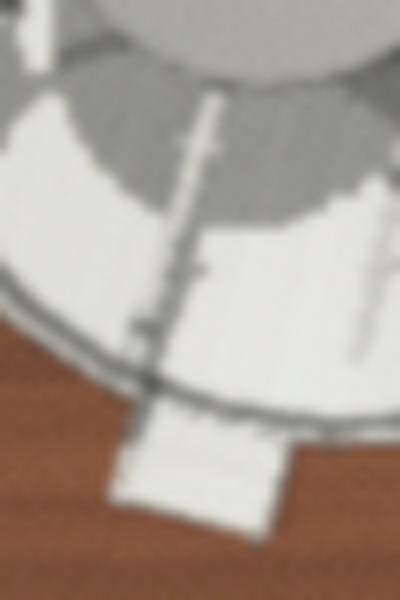

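```bash
python3 - <<'E'
from h import *
c=cam("wrist");t=cam("top")
C=np.array([.581,.0227])
for p,z in (((213,95),.203),((199,145),.205),((172,220),.209),((122,475),.216)):
    X=onplane(t,180+p[0]/8,200+p[1]/8,z)[:2]-C;print("hook",X+C,np.hypot(*X),np.arctan2(X[1],X[0]))
ct=onplane(t,130+251/3,90+273/3,.2265);k=onplane(t,130+263/3,90+209/3,.261);print(ct,k,np.arctan2(*(k-ct)[:2][::-1]),np.hypot(*(k-ct)[:2]))
print("spout",np.mean([onplane(t,180+a/8,200+b/8,.016) for a,b in((108,497),(268,543))],0))
print("cast",onplane(c,261.2,182.8,.112))
for u,v in((112,611),(258,611)): print(onplane(c,215+u/4,30+v/4,.112))
for i in range(4):print(manip.get_state()["ee_pos"])
E
```

```text
hook [0.5180225  0.03894679] 0.06503940208311773 2.8891197867199447
hook [0.50471159 0.04227782] 0.07876047459256047 2.890384727026074
hook [0.48489223 0.04866388] 0.0995531356633946 2.8777375238407292
hook [0.41877086 0.06006652] 0.16647687819753615 2.9152092237331577
[0.58117997 0.02148124 0.2265    ] [0.62032274 0.00942344 0.261     ] -0.2988228342864635 0.04095786423238287
spout [0.39271222 0.07189581 0.016     ]
cast [ 0.51148591 -0.31721947  0.112     ]
[ 0.51704446 -0.3015287   0.112     ]
[ 0.50598726 -0.33306968  0.112     ]
[ 0.51370852 -0.31078802  0.40697337]
[ 0.51370852 -0.31078802  0.40697337]
[ 0.51370852 -0.31078802  0.40697337]
[ 0.51370852 -0.31078802  0.40697337]
```

```bash
python3 -m handwheel '[0,0,0,0,0,0,-1]'; python3 - <<'E'
from h import *
s=manip.get_state();print(s["ee_pos"],s["joint_vel"],s["tcp_rot"])
E
python3 -m handwheel '[0,0,0,0,0,0,-1,0,0,0,0,0,0,-1]'
```

```text
time: 8.5
ee_pos: [0.5137, -0.3108, 0.4069]
tcp_rot: [0.0, 0.986, -0.167, 0.0]
ft_force: [0.1, -0.6, -0.9]
width: 0.0852
[ 0.51369501 -0.31076907  0.40693165] [-0.00324377  0.00244363  0.00160976 -0.00171896 -0.0020335  -0.00125616] [ 2.39535217e-04  9.85944429e-01 -1.67072722e-01  4.80702682e-04]
time: 8.7
ee_pos: [0.5134, -0.3115, 0.4065]
tcp_rot: [0.0, 0.986, -0.168, 0.0]
ft_force: [-0.0, 0.4, -0.7]
width: 0.0853
```

```bash
python3 -m handwheel '[-0.08,-0.25,-1.5,0,0,0,-1, -0.08,-0.25,-3,0,0,0,-1, -0.08,-0.25,-4.5,0,0,0,-1,  -0.08,-0.25,-5.5,0,0,0,-1, -0.08,-0.25,-6.14,0,0,0,-1, -0.08,-0.25,-6.14,0,0,0,-1, -0.08,-0.25,-6.14,0,0,0,-1]'; python3 - <<'E'
from h import *
c=cam("wrist");save(c,"h_w.png")
E
```

```text
time: 9.4
ee_pos: [0.5114, -0.3183, 0.2534]
tcp_rot: [0.0, 0.986, -0.168, 0.0]
ft_force: [0.2, -0.2, 0.3]
width: 0.0854
```

View pics/h_w.png

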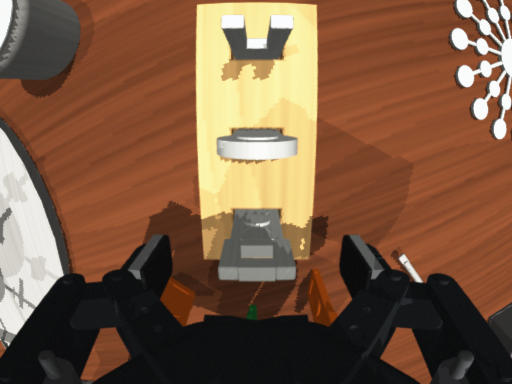

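```bash
python3 -m handwheel '[0,0,0,0,0,0,1,0,0,0,0,0,0,1,0,0,0,0,0,0,1,0,0,0,0,0,0,1,0,0,0,0,0,0,1,0,0,0,0,0,0,1,0,0,0,0,0,0,1]' 50; python3 - <<'E'
from h import *
c=cam("wrist");save(c,"i_w.png",(160,180,360,330),4);print(proj(c,np.array([.5115,-.318,.112])))
E
```

```text
time: 10.15
ee_pos: [0.5113, -0.3183, 0.2533]
tcp_rot: [0.0, 0.986, -0.168, 0.0]
ft_force: [-0.5, 0.4, 6.2]
width: 0.0331
(np.float64(252.9906436132295), np.float64(273.22517306393877))
```

View pics/i_w.png

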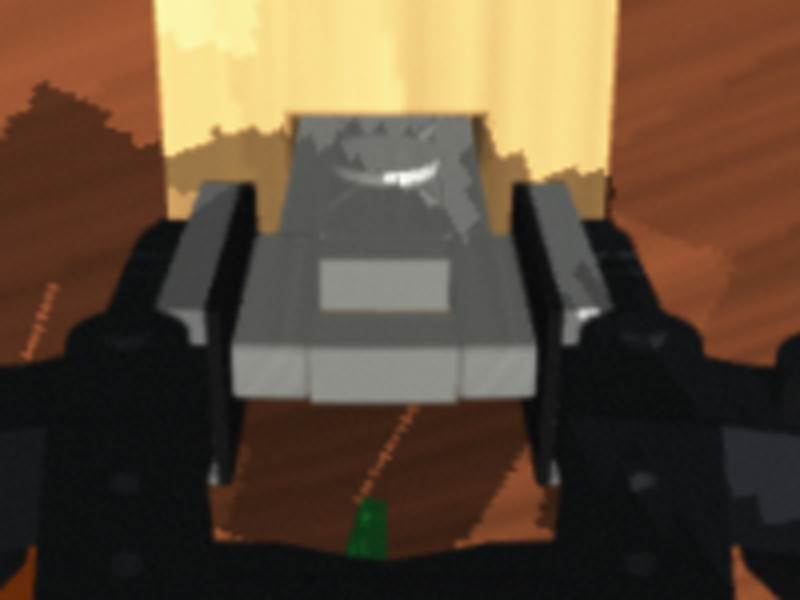

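```bash
python3 -m handwheel '[0,0,0.3,0,0,0,1, 0,0,0.9,0,0,0,1, 0,0,1.8,0,0,0,1, 0,0,3,0,0,0,1, 0,0,4.2,0,0,0,1, 0,0,5.2,0,0,0,1, 0,0,5.2,0,0,0,1]'; python3 -m handwheel '[-0.5,1.2,0,0,0,0.2,1, -1.1,2.6,0,0,0,0.5,1, -1.7,4,0,0,0,0.94,1, -2.3,5.4,0,0,0,0.94,1, -2.9,6.8,0,0,0,0.94,1, -3.5,8.2,0,0,0,0.94,1, -4,9.4,0,0,0,0.94,1, -4.4,10.4,0,0,0,0.94,1, -4.65,11.13,0,0,0,0.94,1, -4.65,11.13,0,0,0,0.94,1, -4.65,11.13,0,0,0,0.94,1]'; python3 - <<'E'
from h import *
c=cam("wrist");save(c,"j_w.png");s=cam("scene");save(s,"j_s.png",(60,100,430,310),2.1);t=cam("top");save(t,"j_t.png",(130,90,400,290),2.9)
E
```

```text
time: 10.9
ee_pos: [0.5112, -0.3182, 0.3863]
tcp_rot: [0.002, 0.986, -0.168, 0.003]
ft_force: [0.4, -0.5, -0.1]
width: 0.0328
time: 12.0
ee_pos: [0.395, -0.0401, 0.3823]
tcp_rot: [0.0, 0.992, -0.127, -0.0]
ft_force: [0.8, 0.2, 0.1]
width: 0.0332
```

View pics/j_w.png

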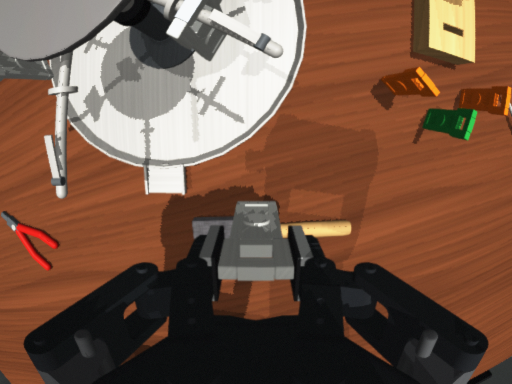

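View pics/j_s.png

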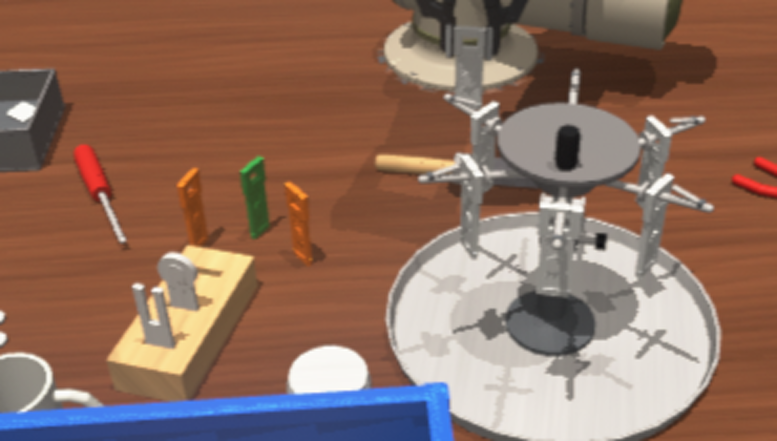

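View pics/j_t.png

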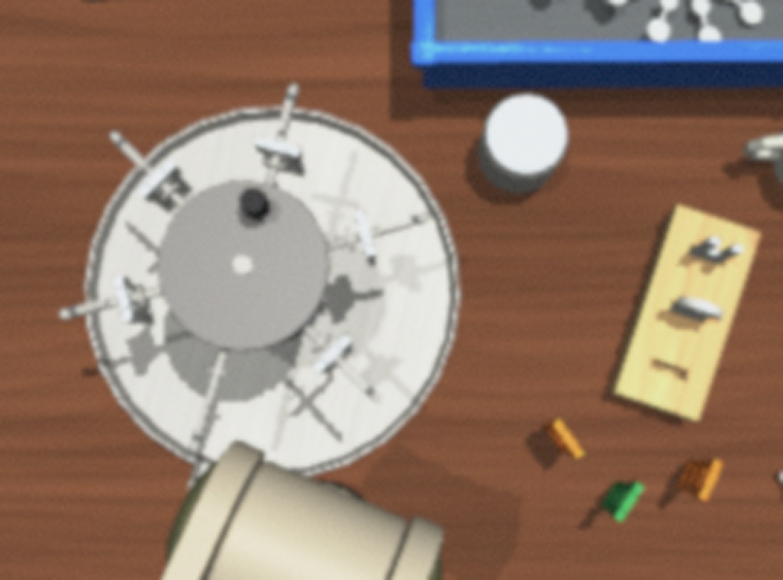

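```bash
python3 - <<'E'
from h import *
c=cam("wrist");save(c,"k_w.png",(20,40,110,210),4)
u=np.array([np.cos(2.887),np.sin(2.887)]);C=np.array([.581,.0227])
for p,z in(((62,193),.216),((62,90),.205)):
    X=onplane(c,*p,z);d=X[:2]-C;print(X,"r",d@u,"lat",d@[-u[1],u[0]])
for r,dz in((138,-9),(78.5,-19.5)): print(proj(c,np.r_[C+u*r/1000,.2249+dz/1000]))
# casting top bar centre in the wrist, expected loop top z = TCP-.1563+.015
st=manip.get_state();print(st["ee_pos"],onplane(c,257,270,st["ee_pos"][2]-.1413))
E
```

```text
[0.44948435 0.05526048 0.216     ] r 0.13547676844976905 lat 0.0016114525025339927
[0.50480381 0.04199871 0.205     ] r 0.07860048131322107 lat 0.000513468727997587
(np.float64(60.70129612155833), np.float64(197.2649693333748))
(np.float64(60.913990694033885), np.float64(89.93800721585116))
[ 0.39527955 -0.04075073  0.38252649] [ 0.3964854  -0.04239913  0.24122649]
```

View pics/k_w.png

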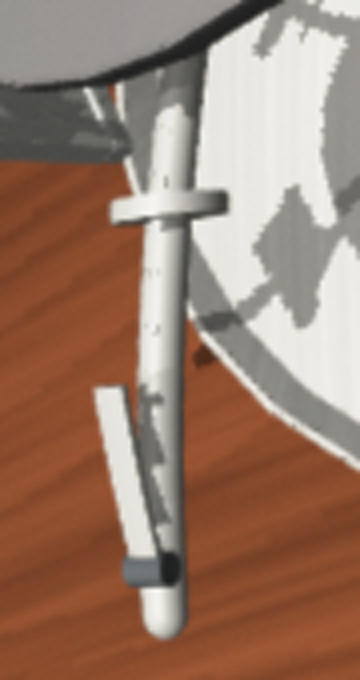

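```bash
python3 -m handwheel '[0.2,1,-0.05,0,0,0,1, 0.4,2.2,-0.1,0,0,0,1, 0.6,3.3,-0.13,0,0,0,1, 0.8,4,-0.13,0,0,0,1, 0.86,4.22,-0.13,0,0,0,1, 0.86,4.22,-0.13,0,0,0,1, 0.86,4.22,-0.13,0,0,0,1]'; python3 - <<'E'
from h import *
c=cam("wrist");save(c,"l_w.png",(160,100,360,330),2.6);s=cam("scene");save(s,"l_s.png",(240,80,420,240),4)
st=manip.get_state();p=st["ee_pos"];print(p,st["tcp_rot"])
u=np.array([np.cos(2.887),np.sin(2.887)]);C=np.array([.581,.0227]);d=p[:2]-C;print(d@u,d@[-u[1],u[0]])
for r,dz in((138,-9),(78.5,-19.5)): print(proj(c,np.r_[C+u*r/1000,.2249+dz/1000]))
print(proj(c,np.array([p[0],p[1],p[2]-.1413])))
E
```

```text
time: 12.9
ee_pos: [0.4165, 0.0647, 0.3794]
tcp_rot: [0.0, 0.992, -0.128, -0.0]
ft_force: [0.4, -0.4, -0.3]
width: 0.0328
[0.41645228 0.06464148 0.37951527] [ 8.29630388e-05  9.91763510e-01 -1.28082520e-01 -4.02621343e-05]
0.1698066949943629 0.0008520041526906703
(np.float64(252.29023724740875), np.float64(187.90849969635417))
(np.float64(252.1563551386705), np.float64(60.07221959715173))
(np.float64(254.18215910173691), np.float64(273.2392622330861))
```

View pics/l_w.png

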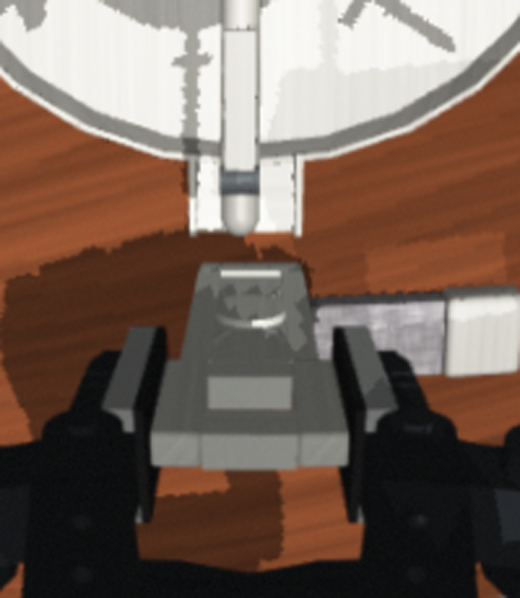

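View pics/l_s.png

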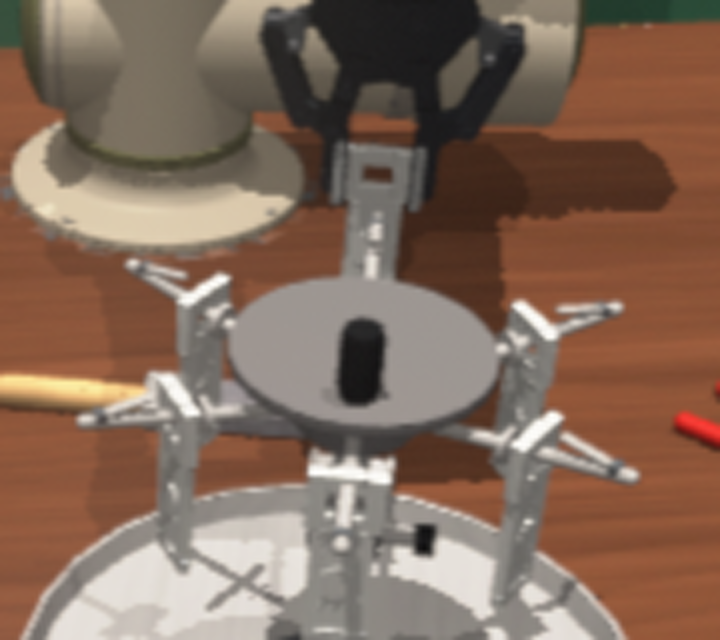

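```bash
python3 -m handwheel '[0.02,0.08,-0.02,0,0,0,1, 0.3,0,-0.07,0,0,0,1, 0.6,-0.07,-0.13,0,0,0,1, 0.9,-0.15,-0.18,0,0,0,1, 1.1,-0.2,-0.217,0,0,0,1, 1.1,-0.2,-0.217,0,0,0,1, 1.1,-0.2,-0.217,0,0,0,1]'; python3 - <<'E'
from h import *
c=cam("wrist");save(c,"m_w.png",(160,100,360,330),2.6);s=cam("scene");save(s,"m_s.png",(290,80,390,200),5)
st=manip.get_state();p=st["ee_pos"];print(p,st["ft_force"])
u=np.array([np.cos(2.887),np.sin(2.887)]);C=np.array([.581,.0227]);d=p[:2]-C;r=d@u;print(r,d@[-u[1],u[0]],"loop above bar",p[2]-.1563-(.2078+.1763*(r-.092)))
E
```

```text
time: 13.7
ee_pos: [0.444, 0.0604, 0.374]
tcp_rot: [-0.0, 0.992, -0.127, -0.0]
ft_force: [-0.2, -1.1, -1.2]
width: 0.0331
[0.44377549 0.06055326 0.37411718] [-0.92581606  0.31181141 -0.41673815]
0.14233459645084812 -0.0020729353844989415 loop above bar 0.0011431936350570215
```

View pics/m_w.png

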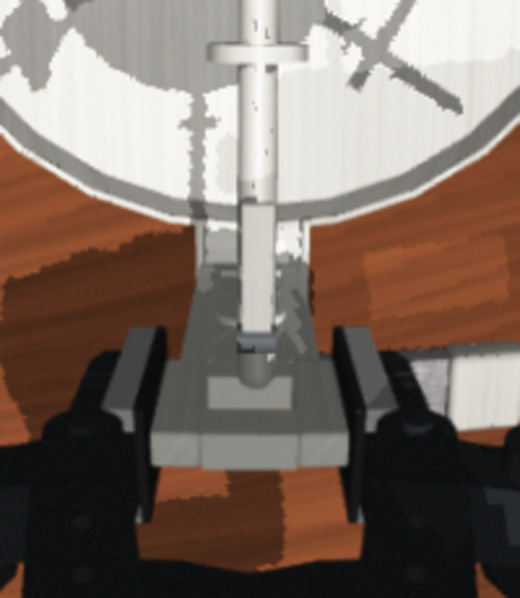

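View pics/m_s.png

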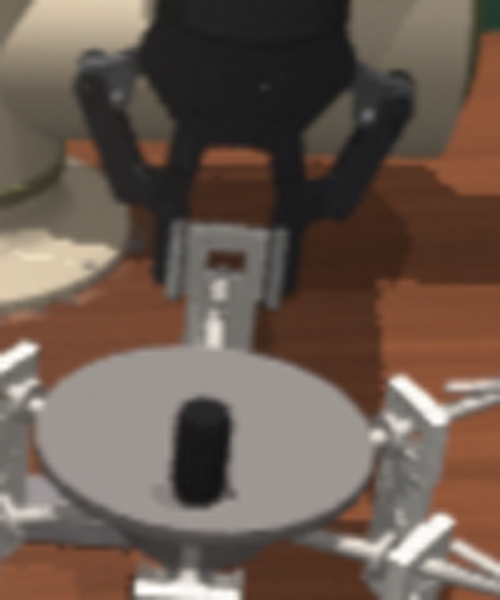

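```bash
python3 -m handwheel '[0.11,-0.07,-0.02,0,0,0,1, 0.22,-0.1,-0.04,0,0,0,1, 0.34,-0.13,-0.06,0,0,0,1, 0.45,-0.16,-0.085,0,0,0,1]'; python3 -m handwheel '[0.12,-0.03,-0.02,0,0,0,1, 0.23,-0.06,-0.04,0,0,0,1, 0.35,-0.09,-0.065,0,0,0,1, 0.46,-0.12,-0.085,0,0,0,1]';python3 - <<'E'
from h import *
c=cam("wrist");save(c,"n_w.png",(160,100,360,330),2.6)
st=manip.get_state();p=st["ee_pos"];print(p,st["ft_force"])
u=np.array([np.cos(2.887),np.sin(2.887)]);C=np.array([.581,.0227]);d=p[:2]-C;r=d@u;print(r,d@[-u[1],u[0]],"loop above bar",p[2]-.1563-(.2078+.1763*(r-.092)))
E
```

```text
time: 14.2
ee_pos: [0.4555, 0.0564, 0.372]
tcp_rot: [-0.0, 0.992, -0.127, 0.0]
ft_force: [0.3, 0.2, -1.7]
width: 0.033
time: 14.6
ee_pos: [0.4669, 0.0534, 0.3698]
tcp_rot: [-0.0, 0.992, -0.127, -0.0]
ft_force: [-2.5, 1.2, 1.9]
width: 0.0329
[0.46716496 0.0533433  0.36981683] [ 0.39797563 -0.54058482  1.51081681]
0.11788322865387214 -0.0009860512769394045 loop above bar 0.0011536184906988378
```

View pics/n_w.png

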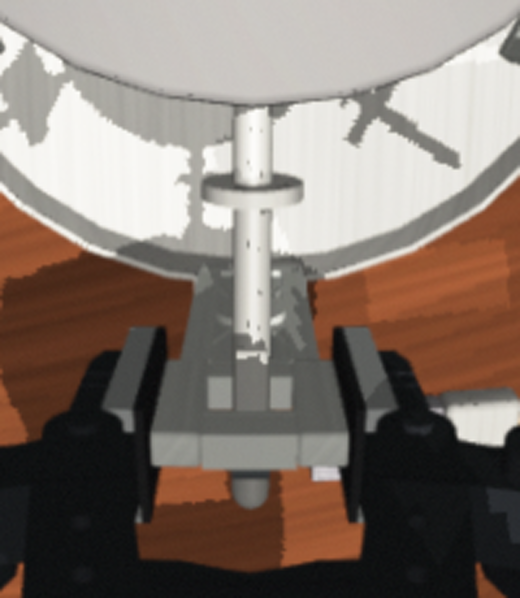

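```bash
python3 -m handwheel '[0.12,-0.03,-0.02,0,0,0,1, 0.23,-0.06,-0.04,0,0,0,1, 0.35,-0.09,-0.065,0,0,0,1, 0.46,-0.12,-0.085,0,0,0,1]';python3 -m handwheel '[0.12,-0.03,-0.02,0,0,0,1, 0.23,-0.06,-0.04,0,0,0,1, 0.35,-0.09,-0.065,0,0,0,1, 0.46,-0.12,-0.085,0,0,0,1, 0.58,-0.15,-0.105,0,0,0,1,0.58,-0.15,-0.105,0,0,0,1]';python3 - <<'E'
from h import *
c=cam("wrist");save(c,"o_w.png",(160,100,360,330),2.6)
st=manip.get_state();p=st["ee_pos"];print(p,st["ft_force"])
u=np.array([np.cos(2.887),np.sin(2.887)]);C=np.array([.581,.0227]);d=p[:2]-C;r=d@u;print(r,d@[-u[1],u[0]],"loop above bar",p[2]-.1563-(.2078+.1763*(r-.092)))
E
```

```text
time: 15.05
ee_pos: [0.4785, 0.0504, 0.3678]
tcp_rot: [-0.0, 0.992, -0.127, 0.0]
ft_force: [-2.8, 0.5, 2.7]
width: 0.0331
time: 15.65
ee_pos: [0.4931, 0.0466, 0.3648]
tcp_rot: [0.0, 0.992, -0.128, -0.0]
ft_force: [0.7, 0.1, -0.7]
width: 0.0333
[0.49290798 0.04664172 0.36490152] [ 0.37348247  0.8992493  -0.86446865]
0.09128221086433087 -0.0009839039420311225 loop above bar 0.0009280663606774375
```

View pics/o_w.png

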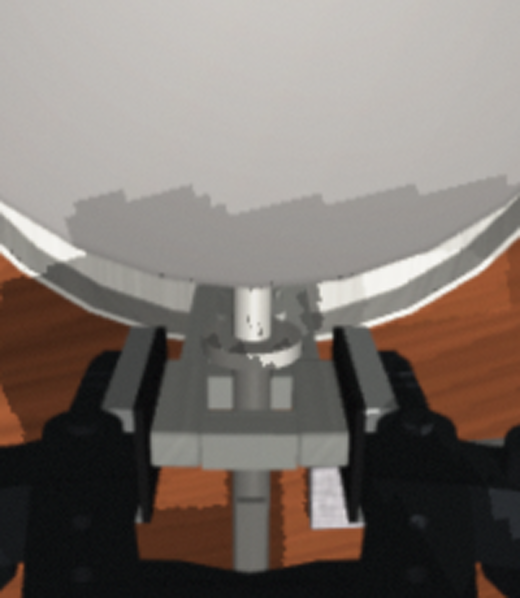

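```bash
python3 -m handwheel '[0,0,-0.04,0,0,0,1, 0,0,-0.08,0,0,0,1, 0,0,-0.12,0,0,0,1,0,0,-0.12,0,0,0,1]'
```

```text
time: 16.1
ee_pos: [0.4927, 0.0467, 0.3619]
tcp_rot: [0.0, 0.992, -0.127, -0.0]
ft_force: [-0.8, -0.3, -0.2]
width: 0.0331
```

Now a slight release, then open fully and check before withdrawing.

```bash
python3 -m handwheel '[0,0,0,0,0,0,0.1, 0,0,0,0,0,0,0, 0,0,0,0,0,0,-0.3, 0,0,0,0,0,0,-1, 0,0,0,0,0,0,-1, 0,0,0,0,0,0,-1,0,0,0,0,0,0,-1]' 20;python3 - <<'E'
from h import *
c=cam("wrist");save(c,"p_w.png",(120,100,400,330),2.6)
st=manip.get_state();print(st["ft_force"])
E
```

```text
time: 16.8
ee_pos: [0.4927, 0.0467, 0.3621]
tcp_rot: [-0.0, 0.992, -0.127, 0.0]
ft_force: [0.3, -0.4, -0.2]
width: 0.0854
[-0.35089045  0.08722727  0.99012627]
```

View pics/p_w.png

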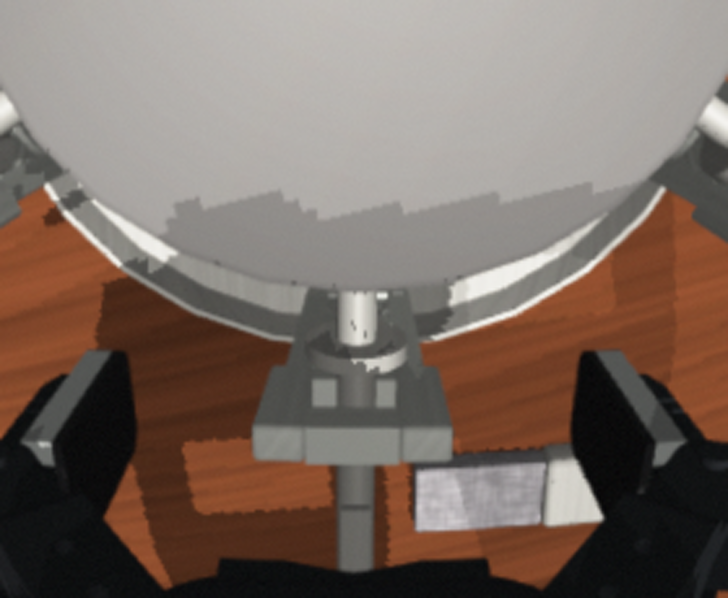

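```bash
python3 -m handwheel '[0,0,0.5,0,0,0,-1, 0,0,1.5,0,0,0,-1, 0,0,2.7,0,0,0,-1, 0,0,4,0,0,0,-1, 0,0,4.5,0,0,0,-1, -1,-1.5,4.5,0,0,0,-1, -2,-3,4.5,0,0,0,-1, -2,-4.5,4.5,0,0,0,-1, -2,-6,4.5,0,0,0,-1, -2,-7.5,4.5,0,0,0,-1, -2,-8,4.5,0,0,0,-1,-2,-8,4.5,0,0,0,-1]';python3 - <<'E'
from h import *
c=cam("wrist");save(c,"q_w.png");t=cam("top");save(t,"q_t.png",(130,90,400,290),2.9);save(t,"q_t2.png",(180,200,230,275),8);s=cam("scene");save(s,"q_s.png",(60,100,430,310),2.1)
st=manip.get_state();print(st["ee_pos"],st["ft_force"],st["time"])
E
```

```text
time: 18.05
ee_pos: [0.4427, -0.1544, 0.4743]
tcp_rot: [-0.0, 0.992, -0.129, -0.0]
ft_force: [0.2, 0.5, -0.4]
width: 0.0857
[ 0.44271669 -0.15216529  0.47467086] [ 0.36303045  0.38236663 -0.82232303] 18.2
```

View pics/q_w.png

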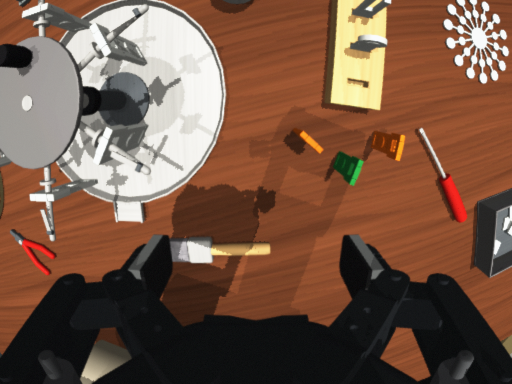

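View pics/q_t.png

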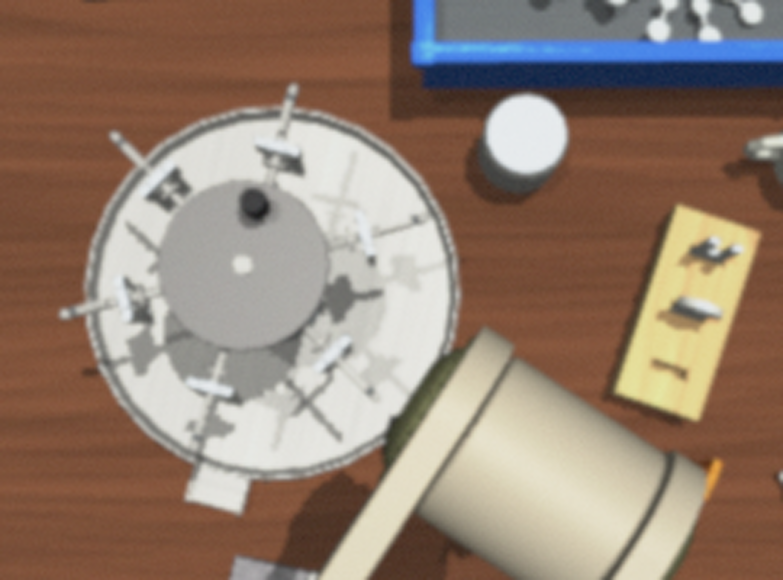

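View pics/q_t2.png

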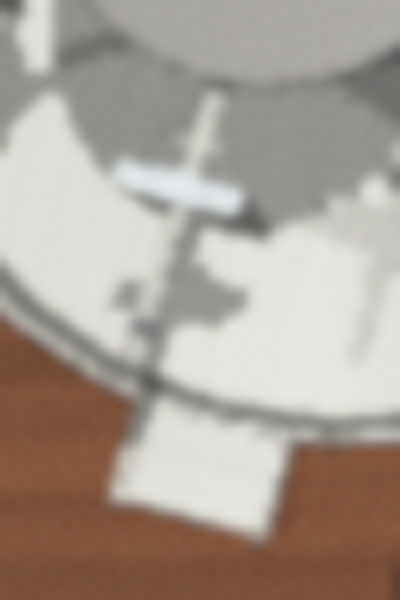

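View pics/q_s.png

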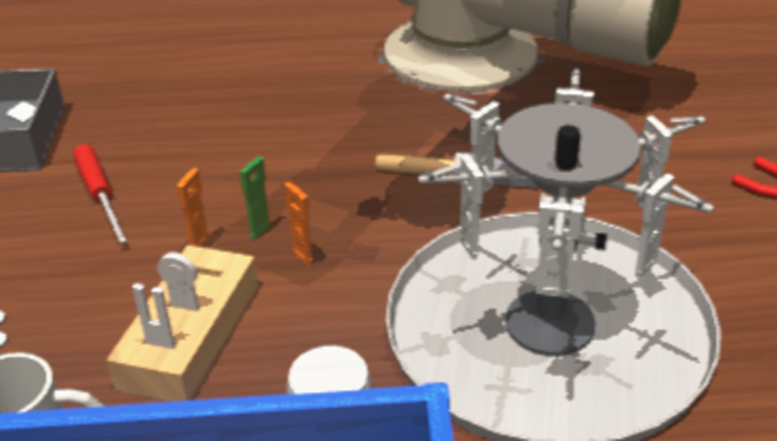

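```bash
python3 - <<'E'
from h import *
c=cam("wrist");save(c,"r_w.png",(15,140,115,245),5.5);t=cam("top")
X=onplane(t,180+178/8,200+186/8,.2078-.003+.015);u=np.array([np.cos(2.887),np.sin(2.887)]);d=X[:2]-[.581,.0227];print(X,d@u,d@[-u[1],u[0]])
E
```

```text
[0.49360099 0.04554883 0.2198    ] 0.09033628793945243 -0.000100773136264441
```

View pics/r_w.png

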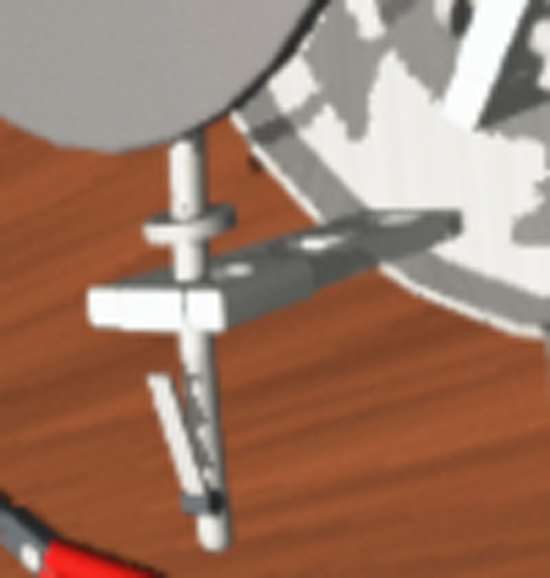

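The loop hangs between the shoulder disc and the catch, at crop (155,308). The catch has sprung up behind it, with its free end at (158,380). The top view puts the casting at r = 90 mm with no sideways offset, so I'm handing it in.

```bash
python3 - <<'E'
from plant import manip
print(manip.finish_job())
E
```

```text
the job is handed in; nothing more can be done
None
```

The casting with the square loop is hanging on the empty hook over the spout, behind the spring catch. I handed the job in at about 18 s; no verdict is reported.

**What I did:**
- **Plate height:** I touched down on the top plate at 9.5 N. It stands at 224.9 mm, which agrees with the cameras.
- **Rack:** I gripped the knob and turned the rack about 1.45 rad anticlockwise.
- **Casting:** I lifted it out of the near slot by the sides of its loop and slid it along the 10° rise of the hook. The force at the wrist stayed around 4 N in the readings taken. I then lowered it 3 mm, released it and withdrew.

**Last checks:**
- **Hook direction:** about 2.89 rad in the world against 2.89 rad for the spout. Reading the direction from the knob instead gave 2.84 rad, which is still within tolerance.
- **Casting position:** about 90 mm from the axis and within 1 mm of the hook's centre line. It looked upright, and the catch visibly stood up behind it.
- **Other castings:** the disc and fork castings still stand in their slots, and the robot is clear of everything.

**Disagreements:** the loop was about 2 mm off sideways before the slide. My correction overshot by about 1 mm, and I corrected that from the wrist picture. One arm position reading above the block wandered by about 3 mm before it settled.

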